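Clip the inspection torch in and turn the jar into its beam

TASK

Press the pocket torch down past the sprung jaw into the clip of the display stand until it lies fully home and centred between the two forks, lens end towards the white turntable, and let go of it. Then take the turntable's upright steel post and turn the table until the round gem jar stands right in front of the torch, in line with it. The table springs back when released, so finish while still holding the post, with the table at rest; leave the stones and the jar standing in their wells and do not disturb the other things on the table.

Things in the scene. Friction and masses are not known exactly. Their poses are not given: they have to be found in the camera images.
- stand: Fixed grey display stand. Origin at table height on the turntable's axis; x points from the clip (front, -x) to the turntable, z up. A tongue 64 wide, 12 mm high runs to x = -260 mm and carries the clip. The white turntable: radius 120, top 28 mm over the table, with six ring wells (inner diameter 54, rim 6 mm high) centred 80 mm from the axis, and a post.
- clip_seat (a point): Where the torch's middle lies when home: middle of the clip, 200 mm in front of the turntable's axis, 55 mm over the table; axes as the stand's, x along the seated torch. Two forks 10 mm thick at x = -32 and +32 mm, open at the top; the 54 mm between them is free down to the tongue (z = -43), but for the jaw's 7 mm hinge bar at y = +22, z = -30 mm.
- clip_mouth (a point): Middle of the clip's open mouth, 28 mm above clip_seat, same axes; the mouth is about 36 mm wide there. Each fork below has a fixed cheek at y = -14.4 mm (flared out at the top), a floor 41 mm below this point, and the jaw's nose on the +y side with a sloping top that leads the torch in.
- jaw (a joint): Sprung steel jaw on the clip's +y side, one hinged bar with a nose at each fork. 0 = shut (noses reach over the torch to y = +9.5, z = +11 mm from clip_seat); grows as it opens outwards, about 0.07 to 0.13 as the torch passes, then it snaps back to about 0. Pressing the torch past it takes roughly 4 to 10 N straight down; it needs no handling itself.
- torch: Black pocket torch, a rod 26 mm in diameter and 113 mm long, about 70 g, lying on a 4 mm white pad. Origin on the underside at mid-length; its long axis is its y axis, lens end at -y. The barrel can roll, which turns x and z about y.
- torch_mid (a point): Middle of the torch on its axis (13 mm from its surface).
- torch_lens (a point): Centre of the torch's lens end, on its axis, 56 mm from torch_mid.
- turntable (a joint): Angle of the turntable: 0 at its stop, where a spring holds it at the start (0.1 to 0.2 N m, so 1 to 2 N at the post); grows anticlockwise seen from above, up to 2.7. To bring the jar to the front takes about 0.5, 1.4 or 2.3 rad anticlockwise, by the well it starts in.
- post_grip (a point): Point to hold the turntable by: on the axis of its upright round steel post (diameter 14, with a 24 mm foot, top 101 mm over the table, 100 mm from the turntable's axis). This point is 83 mm over the table and moves round with the table; the jar and stones beside it reach up to 52 mm.
- front_mark (a point): Fixed point at the front of the turntable where the jar shall stand: 80 mm from the turntable's axis towards the torch, at the height of the turntable's top; axes as the stand's.
- gem_jar0: Round gem jar, black with a clear top, diameter 33, 22 mm high, loose in one of the wells of the turntable, the only jar there; origin at the centre of its underside.
- palm_stone0: Oval polished stone 48x35x24 mm, loose in another well; origin at its underside.
- palm_stone2: Oval polished stone 38x30x22 mm, loose in another well; origin at its underside.
- palm_stone3: Oval polished stone 46x33x21 mm, loose in another well; origin at its underside.
- pad: Fixed white sorting pad 160x160x4 mm under the torch; origin at the centre of its underside.
- bead_scoop: Bystander: wooden bead scoop 46x98x15 mm, lying beyond the stand.
- sorting_dish: Bystander: white dish, diameter 101, 21 mm high.
- loupe: Bystander: folded loupe 25x45x14 mm, to the right of the turntable.
There are look-alikes about, which are no part of the job. Leave any orange look-alike of the gem_jar0 alone. What is shaped like the torch but pink is not meant.

How it is judged:
On the way:
1. the torch is seated in the clip, lens towards the turntable, jaw sprung shut over it (x of torch_mid in the frame of clip_seat between -0.012 and 0.012 m and y of torch_mid in the frame of clip_seat between -0.005 and 0.005 m and z of torch_mid in the frame of clip_seat between -0.004 and 0.004 m and x of torch_lens in the frame of clip_seat above 0.03 m and angle between the y axis of torch and the x axis of stand, either way round below 0.1 rad and value of joint jaw below 0.08 rad), for 0.2 s.
At the end, for the whole second after the job is handed in: Torch home in the clip (within 12 mm along, 5 across, 4 in height, 0.1 rad; lens to the table), jaw under 0.08, torch untouched; jar upright, within 10 mm of the torch's line and 20 mm of the front point along it; turntable under 0.05 rad/s, fingers on its post with over 0.4 N (all of step 1 and y of gem_jar0 in the frame of front_mark between -0.01 and 0.01 m and x of gem_jar0 in the frame of front_mark between -0.02 and 0.02 m and angle between gem_jar0's own z axis and vertical below 0.15 rad and velocity of joint turntable between -0.05 and 0.05 rad/s and contact force between the fingers and steel_post above 0.4 N and contact force between each of the arm, the fingers and torch below 0.2 N and contact force between the fingers and gem_jar0 below 0.2 N); the arm keeps its last pose, push and grip.
It fails at once if the jar or a stone leaves its well or tips over ((z of gem_jar0 in the frame of stand above 0.04 m or z of gem_jar0 in the frame of stand below 0.02 m or angle between gem_jar0's own z axis and vertical above 0.4 rad) or (z of palm_stone0 in the frame of stand above 0.04 m or z of palm_stone0 in the frame of stand below 0.02 m or angle between palm_stone0's own z axis and vertical above 0.4 rad) or (z of palm_stone2 in the frame of stand above 0.04 m or z of palm_stone2 in the frame of stand below 0.02 m or angle between palm_stone2's own z axis and vertical above 0.4 rad) or (z of palm_stone3 in the frame of stand above 0.04 m or z of palm_stone3 in the frame of stand below 0.02 m or angle between palm_stone3's own z axis and vertical above 0.4 rad)).
It fails at once if the scoop, dish or loupe is pushed by more than 25 mm (distance of any of bead_scoop, sorting_dish, loupe from where it was at the start of the episode above 0.025 m).
It also fails if it takes over 59 s, if anything falls off the work surface, if the arm or the gripper's body presses on something with over 40 N, if the wrist force passes 120 N, or if a joint passes its speed limit or range.

ROBOT

A 6-joint arm with a two-finger parallel gripper is mounted at the origin on a cart in front of the work surface, level with it; the furniture and walls round the work are solid. World frame = base frame: x ahead of the robot, y to its left, z up, the work surface at z = 0. Lengths are in m, angles in rad, forces in N, time in s.
With the tool pointing down it reaches from about 0.25 to 0.775 m from the base axis. Payload 4 kg.
Tool frame: the origin (TCP) lies midway between the tips of the shut fingers; the grasp point (between the pads) lies 19 mm behind it (robot.tcp_to_grasp is the distance from the TCP to the grasp point, in m); z points along the fingers, y is the line along which they close (so a half turn about z gives the same grasp; the last joint's range is limited). The gripper opens to 94 mm and grips with 3 to 60 N. Pads are 16 mm wide; open, the fingers measure 119 mm over their backs; the gripper's body (75 mm by 177 mm) begins 78 mm behind the grasp point.
Start: joints at [-1.301, 0.087, 1.371, -0, 1.684, -0.103], TCP at [0.2, -0.512, 0.167] pointing down, gripper open.
Joint ranges: [-3.1, 3.1], [-0.76, 2.03], [0.27, 2.55], [-1.08, 4.22], [0.17, 2.65], [-2.57, 2.57]. Speed limits (rad/s): [2.79, 2.79, 3.14, 3.14, 3.14, 3.14].

INTERFACE

Orientations are given as [roll, pitch, yaw] about the fixed x, y, z axes, in that order (R = Rz(yaw) Ry(pitch) Rx(roll)).
In Python, from bench import robot, viewer gives the robot as it stands. The module is installed in compiled form; this text tells all that it offers.
- The arm moves only by the shell command python3 -m handwheel 'ROWS' [OPENING]. ROWS is JSON, a list of rows, each a list of 6 numbers: the shift along the tool's x, y, z in units of 0.2 m (1.0 is 0.2 m), then the turn, a rotation vector about the tool's x, y, z in units of 30 degrees (1.0 is 30 degrees). In form: [[x, y, z, wx, wy, wz], ...]. A call has 1 to 10 rows; each row is the pose to reach, as a shift and turn from the pose commanded when the call began, along the tool's axes at that moment; what a row does not reach only later rows make up. A row lasts 1/12 s, in which the tool goes at most 41.7 mm and 7.16 degrees, less where a joint would pass 70% of its speed; a pose out of reach is approached as far as the arm can. A call with a number of a shift or a turn outside -1 to 1 is refused whole. A call with a gripper value outside its range is refused whole. OPENING is the gripper's target within -1 to 1 (shut at 1, half-way at 0, fully open at -1), set as the call begins (- or left out, the last holds). The fingers move at their own pace and stop on an object; the grip force is fixed at half the most. Time passes only in rows, so rows that repeat a pose let the fingers close. It gives the time, the measured TCP pose, the force, the opening and the grip force at its end, in the units of the state.
- robot.get_obs(): the state, without advancing time (a new reading comes with each control period).
- viewer.snapshot(name): name is "side" or "top"; returns the picture (384x512x3 uint8, red, green, blue); there is no depth.
- viewer.calibration(name): a dict with "fx", "fy", "cx", "cy" (pixels), "k1" (the pictures are not rectified: a ray, as slopes to the right and down, at radius r is drawn at 1 + k1 r^2 times it, then the intrinsics apply), "R" (3x3) and "t" (3): a world point X has camera coordinates R X + t. Camera axes: x right, y down, z forward; pixel columns grow to the right and rows downward; lengths in m; the calibration is good to about 2 mm. A picture is of the moment at which its call begins. calibration takes no time and is no camera call.
- robot.close_job(): hands the job in; it is judged then, once.
The state is a dict: "time": time; "joint_positions": joint angles; "qvel": joint speeds; "joint_torque": joint torques, N m; "tool_pos": TCP position; "ee_rot": TCP orientation; "wrist_force": force on the tool from outside, world axes, zero at the start; "wrist_torque": the same for the moment, N m; "width": finger opening in m; "finger_force": force on a finger pad.
Only numpy, scipy, OpenCV 4.12 (cv2) and the standard library are available. Lean on these libraries where they do the work, as an engineer would, in place of code of your own. Each camera call takes 0.05 s, during which the arm holds its last target. There are 200 camera calls.

## Working session

There is one attempt and no reset: what is moved stays moved. The work goes in short steps, Python scripts to look and compute and a shell command to move; the robot and the scene stay as the last step left them, time stands still between calls to the robot, and variables do not carry over. Pictures are saved under pics/ and viewed, at most 10 in all, crops included, and the job is handed in when it is done.

```bash
mkdir -p pics
cat > h.py <<'E'
import numpy as np, cv2
from bench import robot, viewer
def snap(n,f):
    im=viewer.snapshot(n); cv2.imwrite(f'pics/{f}.png',im[:,:,::-1]); return im
def ray(n,u,v):
    c=viewer.calibration(n); xd=(u-c['cx'])/c['fx']; yd=(v-c['cy'])/c['fy']
    rd=np.hypot(xd,yd); r=rd
    for _ in range(30): r=rd/(1+c['k1']*r*r)
    s=r/rd if rd>0 else 1
    R=np.array(c['R']);t=np.array(c['t'])
    return -R.T@t, R.T@np.array([xd*s,yd*s,1])
def at(n,u,v,z):
    o,d=ray(n,u,v); return o+d*(z-o[2])/d[2]
def px(n,X):
    c=viewer.calibration(n); p=np.array(c['R'])@X+np.array(c['t']); p=p[:2]/p[2]; p=p*(1+c['k1']*(p@p))
    return p*[c['fx'],c['fy']]+[c['cx'],c['cy']]
E
python3 - <<'E'
from h import *
a=snap('top','t0'); b=snap('side','s0')
for n in('top','side'): print({k:np.round(v,3).tolist() for k,v in viewer.calibration(n).items()})
print(robot.get_obs())
E
```

```text
{'fx': 349.592, 'fy': 349.592, 'cx': 254.581, 'cy': 189.717, 'k1': -0.08, 'R': [[-0.008, -1.0, 0.022], [-0.995, 0.005, -0.096], [0.095, -0.023, -0.995]], 't': [-0.047, 0.575, 1.07]}
{'fx': 376.841, 'fy': 376.841, 'cx': 253.7, 'cy': 187.81, 'k1': 0.027, 'R': [[0.939, -0.343, 0.018], [-0.178, -0.531, -0.829], [0.293, 0.775, -0.559]], 't': [-0.541, 0.158, 0.875]}
{'time': 0.1, 'joint_positions': array([-1.30108322e+00,  8.79057741e-02,  1.37206052e+00,  1.30010367e-05,
        1.68362703e+00, -1.03084192e-01]), 'qvel': array([ 9.70369338e-05,  4.56742268e-06, -1.19310348e-03,  6.61952395e-04,
       -4.79982188e-04,  5.05025995e-04]), 'joint_torque': array([ 3.16137972e-03, -3.41249478e+01, -3.03303587e+01,  7.20374286e-02,
        3.04137426e-02, -1.06698708e-04]), 'tool_pos': array([ 0.20017938, -0.51167132,  0.16602944]), 'ee_rot': array([-3.13960394e+00, -2.18724662e-04,  3.72798535e-01]), 'wrist_force': array([-0.13944277,  0.195563  ,  0.84046998]), 'wrist_torque': array([0.021283  , 0.00609125, 0.02472306]), 'finger_force': 0.0, 'width': 0.09391371089541338}
```

View pics/t0.png

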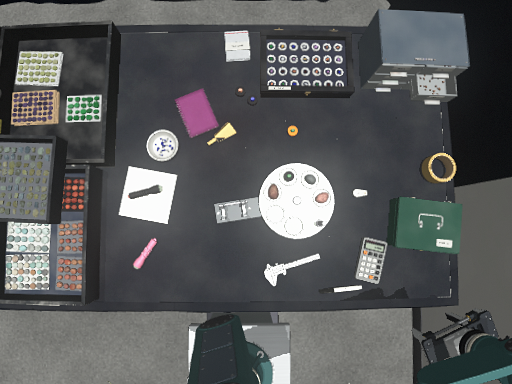

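View pics/s0.png

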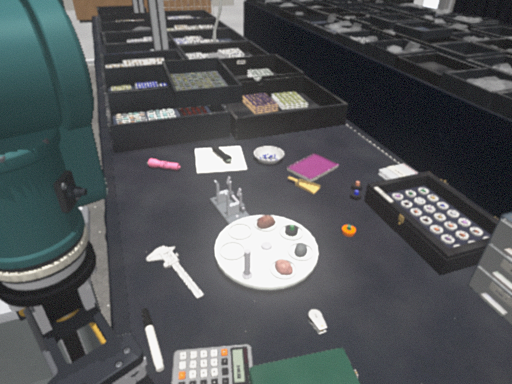

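Run:
```python
from h import *
a=cv2.imread('pics/t0.png')
c=lambda x,y,w,h,s:cv2.resize(a[y:y+h,x:x+w],None,fx=s,fy=s,interpolation=cv2.INTER_CUBIC)
cv2.imwrite('pics/c1.png',np.vstack([c(115,160,140,65,5.7)[:300,:798],c(205,155,140,90,5.7)[:300*2,:798]])[:, :])
A=c(118,163,64,64,6.2);B=c(210,158,130,88,6.0)
B=cv2.resize(a[160:240,212:338],(788,500),interpolation=cv2.INTER_CUBIC)
A=cv2.resize(a[165:225,118:182],(426,400),interpolation=cv2.INTER_CUBIC)
cv2.imwrite('pics/A.png',A);cv2.imwrite('pics/B.png',B)
```

```text
(no output)
```

View pics/A.png

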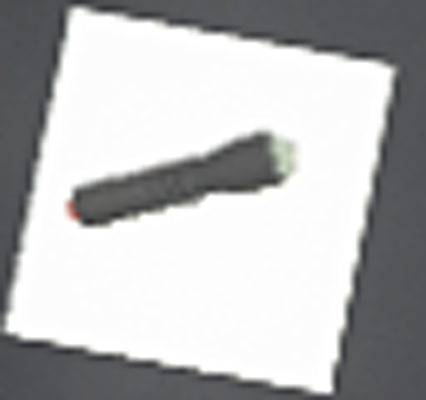

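View pics/B.png

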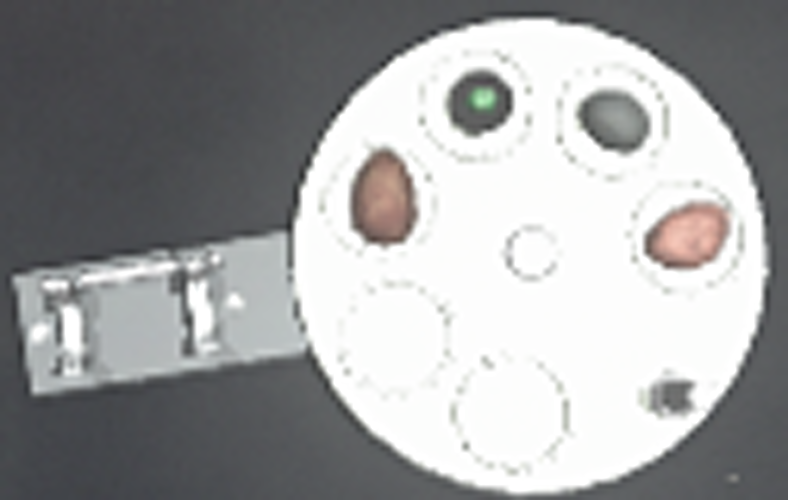

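Run:
```python
from h import *
sc=6.254; B=lambda x,y:(x/sc+212-.5+.5/1,y/(500/80)+160-.5+.5)
B=lambda x,y:((x+.5)/sc+212-.5,(y+.5)/6.25+160-.5)
A=lambda x,y:((x+.5)/6.656+118-.5,(y+.5)/6.667+165-.5)
# table centre via contour fit
im=cv2.imread('pics/t0.png'); m=(im.min(2)>200).astype(np.uint8)
m[:, :255]=0; m[:, 340:]=0; m[:158]=0;m[243:]=0
cs,_=cv2.findContours(m,cv2.RETR_EXTERNAL,cv2.CHAIN_APPROX_NONE); c=max(cs,key=cv2.contourArea)[:,0]
P=np.array([at('top',*p,.028)[:2] for p in c.astype(float)])
from scipy.optimize import least_squares
r=least_squares(lambda q:np.hypot(P[:,0]-q[0],P[:,1]-q[1])-q[2],[.4,0,.12],loss='soft_l1',f_scale=.002).x; print('table',r)
ctr=r[:2]
e=[at('top',*B(*p),.012)[:2] for p in((12,278),(33,397))]; mid=(e[0]+e[1])/2
print('tongue end',mid,np.hypot(*(mid-ctr)),np.hypot(*(e[0]-e[1])))
x=ctr-mid; print('stand yaw',np.arctan2(x[1],x[0])); 
w=e[0]-e[1];print('perp',np.arctan2(w[1],w[0])-np.pi/2)
for n,p,z in(('jar',(481,101),.045),('jarwell',(475,105),.034),('postt',(672,397),.08),('knob',(530,252),.028),('f1',(68,335),.05),('f2',(201,315),.05)):
    q=at('top',*B(*p),z)[:2]; d=q-ctr; print(n,q,np.hypot(*d),np.arctan2(d[1],d[0]))
l=at('top',*A(292,157),.017)[:2]; t=at('top',*A(70,208),.017)[:2]; print('torch',l,t,(l+t)/2,np.hypot(*(l-t)),np.arctan2(*(l-t)[::-1]))
```

```text
table [ 0.54081579 -0.18157687  0.11766236]
tongue end [0.50085581 0.07434965] 0.2590273753836728 0.06114781272398838
stand yaw -1.4159084724538376
perp -1.3943113749231633
jar [ 0.61588753 -0.15601582] 0.07930406467157637 0.3281761124777995
jarwell [ 0.61536614 -0.15428757] 0.07938803998688002 0.35090282955365604
postt [ 0.46821663 -0.24104351] 0.0938451913534463 -2.4553078178755983
knob [ 0.54151451 -0.18151396] 0.0007015503512468525 0.0897865794212301
f1 [0.50081361 0.04869937] 0.23372488292642032 1.742793783406533
f2 [ 0.51018529 -0.01629076] 0.16810034486047243 1.7540355491029922
torch [0.58211342 0.24476381] [0.5582932 0.3510824] [0.57020331 0.29792311] 0.10895432755900485 -1.3503904596343128
```

Candidates: torch = black rod on the pad, top view (146,191), not the pink one (145,253). Jar = black with a green gem (289,176), not the orange one off the table (293,131). The crops confirm both, with the lens (pale green) at (162,188) and the post at (319,223). The jar has to turn about 1.39 rad.

```bash
cat >> h.py <<'E'
from scipy.spatial.transform import Rotation as Ro
def go(x,y,z,yaw,frm=None):
    o=robot.get_obs(); p=np.array(o['tool_pos']); R=Ro.from_euler('xyz',o['ee_rot'])
    if frm is not None: p=np.array(frm[:3]);R=Ro.from_euler('xyz',[np.pi,0,frm[3]])
    T=Ro.from_euler('xyz',[np.pi,0,yaw])
    s=R.inv().apply(np.array([x,y,z])-p)/.2; w=np.degrees((R.inv()*T).as_rotvec())/30
    print('pos',p.round(4),'rpy',np.round(o['ee_rot'],3),'shift',s.round(3),'turn',w.round(3),'w',round(o['width'],4),'t',round(o['time'],2))
E
python3 - <<'E'
from h import *
go(.570,.298,.12,1.79)
a=np.array([.2,-.512,.166,.373]);b=np.array([.57,.298,.12,1.79])
for i in range(5):
    f=a+(b-a)*i/5; t=a+(b-a)*(i+1)/5; go(*t,frm=f)
E
```

```text
pos [ 0.2002 -0.5117  0.166 ] rpy [-3.14  -0.     0.373] shift [ 3.197 -3.096  0.237] turn [-0.003 -0.003 -2.707] w 0.0939 t 0.1
pos [ 0.2   -0.512  0.166] rpy [-3.14  -0.     0.373] shift [ 0.64  -0.619  0.046] turn [ 0.     0.    -0.541] w 0.0939 t 0.1
pos [ 0.274  -0.35    0.1568] rpy [-3.14  -0.     0.373] shift [ 0.787 -0.416  0.046] turn [-0.     0.    -0.541] w 0.0939 t 0.1
pos [ 0.348  -0.188   0.1476] rpy [-3.14  -0.     0.373] shift [ 0.872 -0.179  0.046] turn [ 0.     0.    -0.541] w 0.0939 t 0.1
pos [ 0.422  -0.026   0.1384] rpy [-3.14  -0.     0.373] shift [0.888 0.072 0.046] turn [-0.     0.    -0.541] w 0.0939 t 0.1
pos [0.496  0.136  0.1292] rpy [-3.14  -0.     0.373] shift [0.832 0.317 0.046] turn [ 0.     0.    -0.541] w 0.0939 t 0.1
```

```bash
python3 -m handwheel '[[0.64,-0.62,0,0,0,-0.54],[0.64,-0.62,0,0,0,-0.54],[0.64,-0.62,0,0,0,-0.54],[0.64,-0.62,0,0,0,-0.54],[0.64,-0.62,0,0,0,-0.54]]' -1 
python3 -m handwheel '[[0.79,-0.42,0,0,0,-0.54],[0.79,-0.42,0,0,0,-0.54],[0.79,-0.42,0,0,0,-0.54],[0.79,-0.42,0,0,0,-0.54],[0.79,-0.42,0,0,0,-0.54]]'
python3 -m handwheel '[[0.87,-0.18,0,0,0,-0.54],[0.87,-0.18,0,0,0,-0.54],[0.87,-0.18,0,0,0,-0.54],[0.87,-0.18,0,0,0,-0.54],[0.87,-0.18,0,0,0,-0.54]]'
python3 -m handwheel '[[0.89,0.07,0,0,0,-0.54],[0.89,0.07,0,0,0,-0.54],[0.89,0.07,0,0,0,-0.54],[0.89,0.07,0,0,0,-0.54],[0.89,0.07,0,0,0,-0.54],[0.89,0.07,0,0,0,-0.54]]'
python3 - <<'E'
from h import *
go(.570,.298,.10,1.79)
E
```

```text
time: 0.52
tool_pos: [0.2758, -0.3456, 0.167]
ee_rot: [-3.14, -0.002, 0.66]
wrist_force: [-0.2, -1.2, 0.1]
width: 0.094
finger_force: 0.0
time: 0.93
tool_pos: [0.3496, -0.1831, 0.167]
ee_rot: [-3.141, -0.002, 0.943]
wrist_force: [-0.3, -0.7, -0.3]
width: 0.0941
finger_force: 0.0
time: 1.35
tool_pos: [0.4235, -0.0211, 0.1666]
ee_rot: [-3.141, -0.002, 1.227]
wrist_force: [0.2, -0.0, 0.4]
width: 0.0939
finger_force: 0.0
time: 1.85
tool_pos: [0.4968, 0.139, 0.1658]
ee_rot: [-3.14, 0.0, 1.508]
wrist_force: [-0.7, -1.4, 0.2]
width: 0.0939
finger_force: 0.0
pos [0.4968 0.139  0.1658] rpy [-3.14   0.     1.508] shift [0.817 0.316 0.328] turn [-0.004  0.    -0.539] w 0.0939 t 1.85
```

```bash
python3 -m handwheel '[[0.82,0.32,0.3,0,0,-0.54],[0.82,0.32,0.3,0,0,-0.54],[0.82,0.32,0.3,0,0,-0.54],[0.82,0.32,0.3,0,0,-0.54],[0.82,0.32,0.3,0,0,-0.54],[0.82,0.32,0.3,0,0,-0.54],[0.82,0.32,0.3,0,0,-0.54]]'
python3 - <<'E'
from h import *
go(.570,.298,.008,1.79)
a=snap('side','s1'); b=snap('top','t1')
A=cv2.resize(a[130:190,180:260],(560,420),interpolation=cv2.INTER_CUBIC)
B=cv2.resize(b[160:230,110:190],(480,420),interpolation=cv2.INTER_CUBIC)
cv2.imwrite('pics/v1.png',A[:,:,::-1])
from bench import viewer
for n in('side',):
  for P in((.5821,.2448,.017),(.5583,.3511,.017)): print(((px(n,np.array(P))-[180,130])*7).round())
E
```

```text
time: 2.43
tool_pos: [0.571, 0.2945, 0.1058]
ee_rot: [-3.139, 0.002, 1.786]
wrist_force: [0.2, -0.4, 0.2]
width: 0.094
finger_force: 0.0
pos [0.571  0.2945 0.1058] rpy [-3.139e+00  2.000e-03  1.786e+00] shift [0.019 0.    0.489] turn [-0.005  0.004 -0.007] w 0.094 t 2.43
[348. 211.]
[239. 117.]
```

View pics/v1.png

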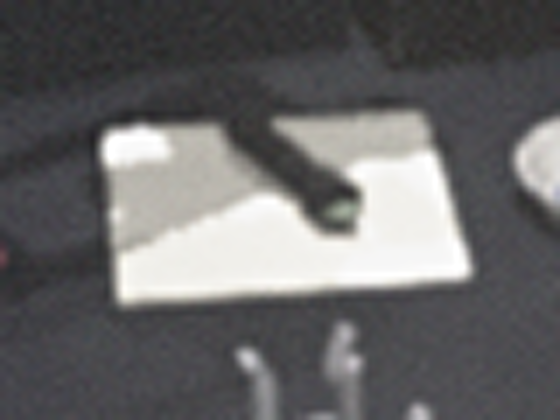

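The lens shows at crop pixel (343,210) and the prediction was (348,211), so the torch estimate holds. I'll descend and grip.

```bash
python3 -m handwheel '[[0.02,0,0.2,0,0,0],[0.02,0,0.38,0,0,0],[0.02,0,0.47,0,0,0],[0.02,0,0.49,0,0,0],[0.02,0,0.49,0,0,0]]'
python3 -m handwheel '[[0,0,0,0,0,0],[0,0,0,0,0,0],[0,0,0,0,0,0],[0,0,0,0,0,0],[0,0,0,0,0,0],[0,0,0,0,0,0],[0,0,0,0,0,0],[0,0,0,0,0,0]]' 1
```

```text
time: 2.95
tool_pos: [0.5696, 0.298, 0.0085]
ee_rot: [-3.139, 0.001, 1.785]
wrist_force: [0.2, 0.4, 1.3]
width: 0.0939
finger_force: 0.0
time: 3.62
tool_pos: [0.5703, 0.3001, 0.009]
ee_rot: [-3.142, 0.0, 1.787]
wrist_force: [0.3, -0.4, -0.4]
width: 0.0439
finger_force: 0.0
```

```bash
python3 -m handwheel '[[0,0,0,0,0,0],[0,0,0,0,0,0],[0,0,0,0,0,0],[0,0,0,0,0,0],[0,0,0,0,0,0],[0,0,0,0,0,0]]' 1
python3 -m handwheel '[[0,0,-0.1,0,0,0],[0,0,-0.3,0,0,0],[0,0,-0.5,0,0,0],[0,0,-0.65,0,0,0],[0,0,-0.65,0,0,0],[0,0,-0.65,0,0,0]]'
python3 - <<'E'
from h import *
a=snap('side','s2'); b=snap('top','t2')
go(.5094,.0159,.16,1.729)
A=cv2.resize(a[100:220,150:310],(640,480),interpolation=cv2.INTER_CUBIC)
cv2.imwrite('pics/v2.png',A[:,:,::-1])
E
```

```text
time: 4.12
tool_pos: [0.5704, 0.3, 0.009]
ee_rot: [-3.142, 0.0, 1.786]
wrist_force: [0.8, -0.9, -0.1]
width: 0.0043
finger_force: 0.0
time: 4.62
tool_pos: [0.572, 0.3008, 0.1426]
ee_rot: [3.135, -0.001, 1.787]
wrist_force: [-0.0, 0.5, -1.2]
width: 0.0006
finger_force: 0.0
pos [0.5697 0.2998 0.1377] rpy [-3.14   0.     1.786] shift [-1.322 -0.599 -0.11 ] turn [-0.004  0.001  0.11 ] w 0.0004 t 4.72
```

View pics/v2.png

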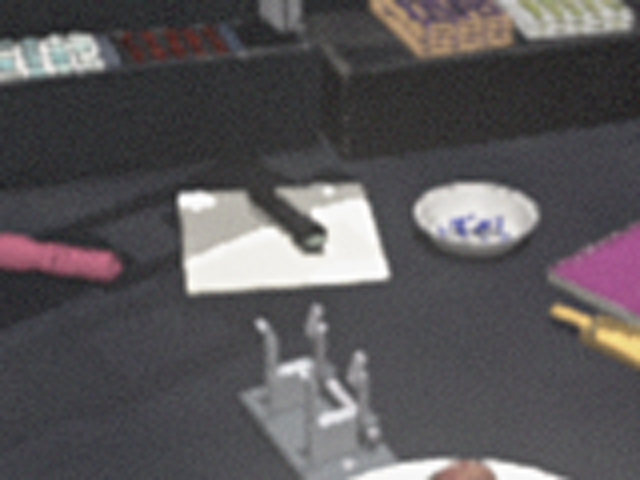

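The fingers closed on nothing and the torch hasn't moved. I'll check where the gripper appears in the views.

Run:
```python
from h import *
for P in((0,0,0),(.2,-.512,.166),(.57,.30,.14),(.57,.30,.25)):
  print(P,px('top',np.array(P)).round(),px('side',np.array(P)).round())
a=cv2.imread('pics/t2.png');b=cv2.imread('pics/s2.png')
cv2.imwrite('pics/v3.png',np.hstack([cv2.resize(a,(400,300)),cv2.resize(b,(400,300))]))
```

```text
(0, 0, 0) [240. 373.] [ 18. 256.]
(0.2, -0.512, 0.166) [424. 319.] [103. 408.]
(0.57, 0.3, 0.14) [131. 188.] [220. 119.]
(0.57, 0.3, 0.25) [117. 184.] [219.  85.]
```

View pics/v3.png

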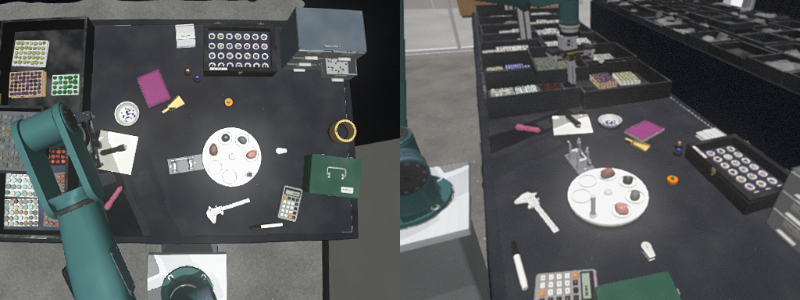

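Run:
```python
import cv2,numpy as np
a=cv2.imread('pics/t2.png')[150:230,95:175];b=cv2.imread('pics/s2.png')[60:140,180:260]
cv2.imwrite('pics/v4.png',np.hstack([cv2.resize(i,(400,400),interpolation=cv2.INTER_CUBIC) for i in(a,b)]))
```

```text
(no output)
```

View pics/v4.png

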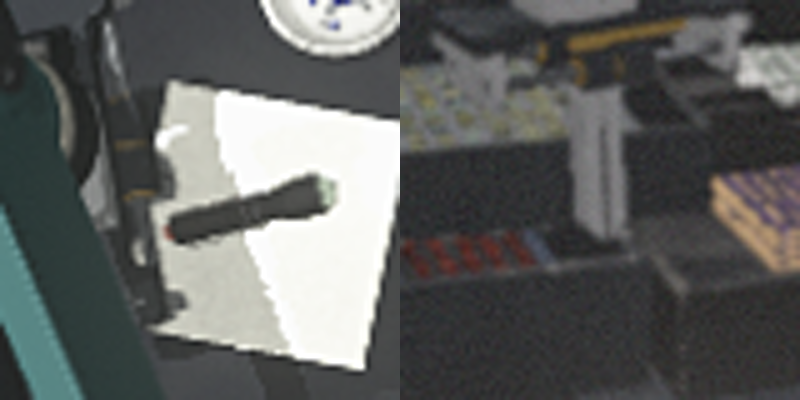

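The shut fingertips show at side pixel (220,108), but the reported TCP projects to (220,119). That means the tips sit about 38 mm higher than reported. I'll open the gripper, descend and feel for the pad gently.

```bash
python3 -m handwheel '[[0,0,0,0,0,0],[0,0,0,0,0,0],[0,0,0,0,0,0],[0,0,0,0,0,0],[0,0,0,0,0,0],[0,0,0,0,0,0],[0,0,0,0,0,0],[0,0,0,0,0,0],[0,0,0,0,0,0],[0,0,0,0,0,0]]' -1
python3 -m handwheel '[[0,0,0.2,0,0,0],[0,0,0.4,0,0,0],[0,0,0.55,0,0,0],[0,0,0.64,0,0,0],[0,0,0.64,0,0,0]]'
python3 -m handwheel '[[0,0,0.02,0,0,0],[0,0,0.03,0,0,0],[0,0,0.04,0,0,0],[0,0,0.04,0,0,0]]'
python3 - <<'E'
from h import *
go(.570,.298,-.03,1.79); snap('side','s3'); print(robot.get_obs()['wrist_force'])
E
```

```text
time: 5.55
tool_pos: [0.5704, 0.3001, 0.1392]
ee_rot: [3.141, 0.0, 1.787]
wrist_force: [0.4, -0.1, 0.3]
width: 0.0636
finger_force: 0.0
time: 5.97
tool_pos: [0.5662, 0.2982, 0.0046]
ee_rot: [-3.13, 0.002, 1.787]
wrist_force: [-1.1, -0.7, 0.1]
width: 0.0936
finger_force: 0.0
time: 6.3
tool_pos: [0.5716, 0.3005, 0.0049]
ee_rot: [3.138, -0.0, 1.787]
wrist_force: [-0.8, 0.0, -0.1]
width: 0.0941
finger_force: 0.0
pos [0.5716 0.3005 0.0049] rpy [ 3.138 -0.     1.787] shift [-0.011 -0.011  0.174] turn [ 0.006 -0.001 -0.007] w 0.0941 t 6.3
[ 0.21541492 -0.84072558 -0.32948709]
```

Run:
```python
from h import *
b=cv2.imread('pics/s3.png')[95:185,160:280]
cv2.imwrite('pics/v5.png',cv2.resize(b,(800,600),interpolation=cv2.INTER_CUBIC))
for P in((.5716,.3005,.005),(.5716+.046,.3005+.01,.005),(.5716-.046,.3005-.01,.005)): print(((px('side',np.array(P))-[160,95])*6.667).round())
```

```text
[414. 406.]
[494. 384.]
[330. 430.]
```

View pics/v5.png

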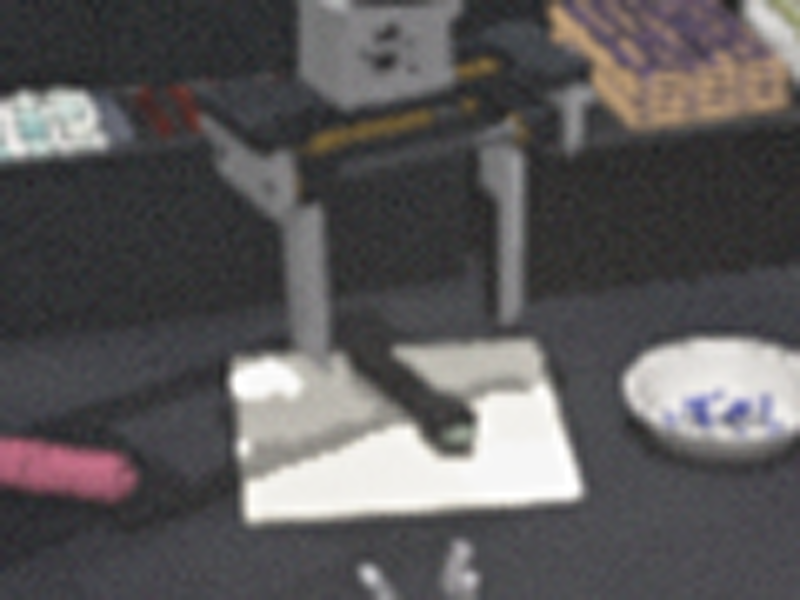

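```bash
python3 - <<'E'
from h import *
for z in(.03,.035,.04,.045): print(z,px('side',np.array([.5716,.3005,z])).round(1), px('side',np.array([.5697,.2998,.1377-.005+z])).round(1))
E
python3 -m handwheel '[[0,0,0.03,0,0,0],[0,0,0.06,0,0,0],[0,0,0.08,0,0,0],[0,0,0.08,0,0,0]]'
```

```text
0.03 [221.8 149.4] [220.  112.1]
0.035 [221.8 148.1] [220.  110.6]
0.04 [221.7 146.7] [219.9 109.1]
0.045 [221.7 145.4] [219.9 107.5]
time: 6.68
tool_pos: [0.5692, 0.2995, -0.0148]
ee_rot: [-3.139, 0.001, 1.786]
wrist_force: [0.4, 0.5, -0.6]
width: 0.0943
finger_force: 0.0
```

No contact at a reported z of −15 mm, so the real tip is about 39 mm above the reported value. I'll keep feeling downwards.

```bash
python3 -m handwheel '[[0,0,0.02,0,0,0],[0,0,0.04,0,0,0],[0,0,0.05,0,0,0],[0,0,0.06,0,0,0],[0,0,0.06,0,0,0]]'
python3 -m handwheel '[[0,0,0.01,0,0,0],[0,0,0.02,0,0,0],[0,0,0.02,0,0,0]]'
python3 -m handwheel '[[0,0,0.01,0,0,0],[0,0,0.02,0,0,0],[0,0,0.02,0,0,0]]'
```

```text
time: 7.1
tool_pos: [0.57, 0.2999, -0.0257]
ee_rot: [-3.141, 0.0, 1.786]
wrist_force: [-0.5, -0.4, 0.7]
width: 0.0939
finger_force: 0.0
time: 7.35
tool_pos: [0.5702, 0.2999, -0.0294]
ee_rot: [-3.141, 0.0, 1.787]
wrist_force: [-0.0, -0.2, -0.2]
width: 0.0941
finger_force: 0.0
time: 7.6
tool_pos: [0.57, 0.2999, -0.0335]
ee_rot: [-3.141, 0.0, 1.786]
wrist_force: [-0.3, 0.1, -0.2]
width: 0.0942
finger_force: 0.0
```

```bash
for i in 1; do python3 -m handwheel '[[0,0,0.01,0,0,0],[0,0,0.01,0,0,0],[0,0,0.01,0,0,0]]'; done
python3 -m handwheel '[[0,0,0.01,0,0,0],[0,0,0.01,0,0,0],[0,0,0.01,0,0,0]]'
```

```text
time: 7.85
tool_pos: [0.5706, 0.3001, -0.0341]
ee_rot: [3.141, -0.0, 1.787]
wrist_force: [-1.1, -1.1, 4.0]
width: 0.0945
finger_force: 2.2
time: 8.1
tool_pos: [0.5706, 0.3002, -0.0341]
ee_rot: [3.141, -0.0, 1.787]
wrist_force: [-4.1, -1.6, 11.6]
width: 0.0937
finger_force: 5.7
```

Contact with the pad (z = 4 mm) at a reported −34 mm, so true z = reported + 38 mm. I'll rise a little and close.

```bash
python3 -m handwheel '[[0,0,-0.035,0,0,0],[0,0,-0.035,0,0,0],[0,0,-0.035,0,0,0],[0,0,-0.035,0,0,0],[0,0,-0.035,0,0,0],[0,0,-0.035,0,0,0],[0,0,-0.035,0,0,0],[0,0,-0.035,0,0,0],[0,0,-0.035,0,0,0],[0,0,-0.035,0,0,0]]' 1
python3 -m handwheel '[[0,0,0,0,0,0],[0,0,0,0,0,0],[0,0,0,0,0,0],[0,0,0,0,0,0]]'
```

```text
time: 8.93
tool_pos: [0.5704, 0.3, -0.03]
ee_rot: [-3.142, 0.0, 1.786]
wrist_force: [-0.4, 0.7, -0.9]
width: 0.0306
finger_force: 0.0
time: 9.27
tool_pos: [0.5703, 0.3, -0.03]
ee_rot: [-3.141, 0.0, 1.786]
wrist_force: [0.3, 0.2, -0.2]
width: 0.0257
finger_force: 29.8
```

```bash
python3 -m handwheel '[[0,0,-0.2,0,0,0],[0,0,-0.4,0,0,0],[0,0,-0.6,0,0,0],[0,0,-0.8,0,0,0],[0,0,-0.81,0,0,0],[0,0,-0.81,0,0,0],[0,0,-0.81,0,0,0]]'
python3 - <<'E'
from h import *
from scipy.ndimage import map_coordinates as mc
C=np.array([.5408,-.1816]); 
for n in('top','side'):
  g=cv2.cvtColor(cv2.imread(f'pics/{n[0]}0.png'),cv2.COLOR_BGR2GRAY).astype(float)
  for yaw in(-1.414,):
    ex=np.array([np.cos(yaw),np.sin(yaw)]);ey=np.array([-ex[1],ex[0]])
    for x in(-.255,-.25,-.245,-.222,-.215,-.2,-.185,-.178,-.15,-.145,-.14,-.135,-.13):
      ys=np.arange(-.05,.05,.0005)
      uv=np.array([px(n,np.r_[C+ex*x+ey*y,.012]) for y in ys])
      v=mc(g,[uv[:,1],uv[:,0]],order=1); v=np.convolve(v,np.ones(5)/5,'same')
      a=ys[(ys<-.02)&(ys>-.045)];va=v[(ys<-.02)&(ys>-.045)]; b=ys[(ys>.02)&(ys<.045)];vb=v[(ys>.02)&(ys<.045)]
      lo=a[np.argmax(np.gradient(va))];hi=b[np.argmin(np.gradient(vb))]
      print(n,x,lo.round(4),hi.round(4),'mid',((lo+hi)/2).round(4))
go(.509,.018,.132,1.728)
E
```

```text
time: 9.85
tool_pos: [0.5702, 0.2999, 0.1317]
ee_rot: [-3.141, 0.0, 1.787]
wrist_force: [-0.8, -0.1, -1.9]
width: 0.0256
finger_force: 29.8
top -0.255 -0.0285 0.032 mid 0.0018
top -0.25 -0.0295 0.0315 mid 0.001
top -0.245 -0.03 0.0335 mid 0.0018
top -0.222 -0.028 0.027 mid -0.0005
top -0.215 -0.029 0.032 mid 0.0015
top -0.2 -0.0285 0.0325 mid 0.002
top -0.185 -0.0305 0.027 mid -0.0017
top -0.178 -0.0285 0.026 mid -0.0012
top -0.15 -0.03 0.031 mid 0.0005
top -0.145 -0.031 0.0335 mid 0.0013
top -0.14 -0.0285 0.0325 mid 0.002
top -0.135 -0.0295 0.032 mid 0.0013
top -0.13 -0.03 0.031 mid 0.0005
side -0.255 -0.0335 0.022 mid -0.0057
side -0.25 -0.0335 0.039 mid 0.0028Traceback (most recent call last):
  File "<stdin>", line 10, in <module>
  File "h.py", line 15, in px
    c=viewer.calibration(n); p=np.array(c['R'])@X+np.array(c['t']); p=p[:2]/p[2]; p=p*(1+c['k1']*(p@p))
ValueError: time passes only in moves, steps and waits
```

```bash
sed -i "s/c=viewer.calibration(n)/c=cal(n)/" h.py
cat >> h.py <<'E'
import functools
@functools.lru_cache(None)
def cal(n): return viewer.calibration(n)
E
python3 - <<'E'
from h import *
go(.540,.159,.132,1.757); go(.510,.018,.132,1.728,frm=(.540,.159,.132,1.757))
E
```

```text
pos [0.5702 0.2999 0.1317] rpy [-3.141  0.     1.787] shift [-0.656 -0.298 -0.001] turn [-0.     0.     0.056] w 0.0256 t 9.85
pos [0.54  0.159 0.132] rpy [-3.141  0.     1.787] shift [-0.665 -0.278 -0.   ] turn [ 0.    -0.     0.055] w 0.0256 t 9.85
```

```bash
python3 -m handwheel '[[-0.2,-0.09,0,0,0,0.05],[-0.4,-0.18,0,0,0,0.05],[-0.55,-0.25,0,0,0,0.05],[-0.65,-0.3,0,0,0,0.05],[-0.65,-0.3,0,0,0,0.05]]'
python3 -m handwheel '[[-0.2,-0.09,0,0,0,0.05],[-0.4,-0.18,0,0,0,0.05],[-0.55,-0.25,0,0,0,0.05],[-0.66,-0.28,0,0,0,0.05],[-0.66,-0.28,0,0,0,0.05],[-0.66,-0.28,0,0,0,0.05]]'
python3 - <<'E'
from h import *
go(.510,.018,.052,1.728)
a=snap('side','s4'); b=snap('top','t4')
E
```

```text
time: 10.27
tool_pos: [0.5371, 0.1558, 0.1289]
ee_rot: [-3.135, 0.002, 1.756]
wrist_force: [-0.3, 0.1, -0.7]
width: 0.0256
finger_force: 29.8
time: 10.77
tool_pos: [0.5085, 0.0199, 0.13]
ee_rot: [-3.138, -0.002, 1.732]
wrist_force: [0.3, 0.4, -0.2]
width: 0.0255
finger_force: 29.8
pos [0.5085 0.0199 0.13  ] rpy [-3.138e+00 -2.000e-03  1.732e+00] shift [-0.011  0.007  0.39 ] turn [-0.006 -0.003  0.008] w 0.0255 t 10.77
```

```bash
python3 -m handwheel '[[-0.01,0.005,0.15,0,0,0.01],[-0.01,0.005,0.3,0,0,0.01],[-0.01,0.005,0.36,0,0,0.01],[-0.01,0.005,0.36,0,0,0.01],[-0.01,0.005,0.36,0,0,0.01]]'
python3 -m handwheel '[[0,0,0.03,0,0,0],[0,0,0.06,0,0,0],[0,0,0.08,0,0,0],[0,0,0.08,0,0,0],[0,0,0.08,0,0,0]]'
```

```text
time: 11.28
tool_pos: [0.5104, 0.0193, 0.0595]
ee_rot: [-3.14, -0.001, 1.731]
wrist_force: [-0.0, 0.0, 0.2]
width: 0.026
finger_force: 29.8
time: 11.7
tool_pos: [0.5108, 0.0182, 0.0442]
ee_rot: [3.141, 0.0, 1.729]
wrist_force: [-0.8, 0.6, -0.7]
width: 0.0258
finger_force: 29.8
```

```bash
python3 -m handwheel '[[0,0,0.03,0,0,0],[0,0,0.04,0,0,0],[0,0,0.05,0,0,0],[0,0,0.05,0,0,0]]'
python3 -m handwheel '[[0,0,0.02,0,0,0],[0,0,0.03,0,0,0],[0,0,0.04,0,0,0],[0,0,0.04,0,0,0]]'
```

```text
time: 12.03
tool_pos: [0.51, 0.018, 0.0335]
ee_rot: [-3.14, 0.0, 1.729]
wrist_force: [-0.4, -0.5, 0.0]
width: 0.0256
finger_force: 29.8
time: 12.37
tool_pos: [0.5103, 0.0179, 0.0259]
ee_rot: [-3.14, 0.001, 1.729]
wrist_force: [-3.2, -0.8, 2.7]
width: 0.0256
finger_force: 29.8
```

The jaw is beginning to push, which shows as a force towards the cheek. I'll press on.

```bash
python3 -m handwheel '[[0,0,0.02,0,0,0],[0,0,0.03,0,0,0],[0,0,0.04,0,0,0],[0,0,0.04,0,0,0]]'
python3 -m handwheel '[[0,0,0.02,0,0,0],[0,0,0.03,0,0,0],[0,0,0.04,0,0,0],[0,0,0.04,0,0,0]]'
```

```text
time: 12.7
tool_pos: [0.5099, 0.0182, 0.017]
ee_rot: [-3.14, -0.0, 1.729]
wrist_force: [-3.7, -2.0, 0.6]
width: 0.0256
finger_force: 30.0
time: 13.03
tool_pos: [0.5102, 0.0185, 0.0089]
ee_rot: [-3.14, -0.001, 1.729]
wrist_force: [-3.0, -1.1, -2.3]
width: 0.0257
finger_force: 30.0
```

```bash
python3 -m handwheel '[[0,0,0.01,0,0,0],[0,0,0.01,0,0,0],[0,0,0.01,0,0,0]]'
python3 -m handwheel '[[0,0,0.01,0,0,0],[0,0,0.01,0,0,0],[0,0,0.01,0,0,0]]'
```

```text
time: 13.28
tool_pos: [0.511, 0.0185, 0.0078]
ee_rot: [3.141, -0.0, 1.729]
wrist_force: [-0.3, 0.1, -2.1]
width: 0.026
finger_force: 30.0
time: 13.53
tool_pos: [0.5112, 0.0184, 0.0073]
ee_rot: [3.14, -0.0, 1.729]
wrist_force: [-4.4, 0.4, 4.9]
width: 0.0258
finger_force: 30.0
```

The torch is on the floor of the clip. Releasing and rising.

```bash
python3 -m handwheel '[[0,0,-0.01,0,0,0],[0,0,-0.01,0,0,0],[0,0,-0.01,0,0,0],[0,0,-0.01,0,0,0],[0,0,-0.01,0,0,0],[0,0,-0.01,0,0,0]]' -0.1
python3 -m handwheel '[[0,0,-0.05,0,0,0],[0,0,-0.15,0,0,0],[0,0,-0.35,0,0,0],[0,0,-0.55,0,0,0],[0,0,-0.62,0,0,0],[0,0,-0.62,0,0,0]]'
python3 - <<'E'
from h import *
snap('side','s5'); snap('top','t5'); print(robot.get_obs()['wrist_force'])
E
```

```text
time: 14.03
tool_pos: [0.5109, 0.0182, 0.0079]
ee_rot: [3.141, 0.0, 1.729]
wrist_force: [-0.0, 0.4, -0.0]
width: 0.0522
finger_force: 0.0
time: 14.53
tool_pos: [0.5144, 0.018, 0.1387]
ee_rot: [3.13, 0.003, 1.729]
wrist_force: [0.5, 0.5, -0.2]
width: 0.0518
finger_force: 0.0
[-0.23452782 -0.20517106 -0.22676881]
```

Run:
```python
from h import *
b=cv2.imread('pics/s5.png')[165:285,175:335]
cv2.imwrite('pics/v6.png',cv2.resize(b,(800,600),interpolation=cv2.INTER_CUBIC))
f=lambda P:((px('side',np.array(P))-[175,165])*5).round()
C=np.array([.5408,-.1816]);ex=np.array([np.cos(-1.414),np.sin(-1.414)]);ey=np.array([-ex[1],ex[0]])
for x in(-.256,-.2,-.144): print('torch',x,f(np.r_[C+ex*x+ey*.001,.055]))
for r in(-2.455,-2.40,-2.5): 
  d=np.array([np.cos(r),np.sin(r)]); print('post',r,f(np.r_[C+.1*d,.101]),f(np.r_[C+.1*d,.028]))
```

```text
torch -0.256 [226.  87.]
torch -0.2 [270. 138.]
torch -0.144 [318. 193.]
post -2.455 [344. 413.] [344. 540.]
post -2.4 [356. 418.] [355. 545.]
post -2.5 [335. 409.] [335. 536.]
```

View pics/v6.png

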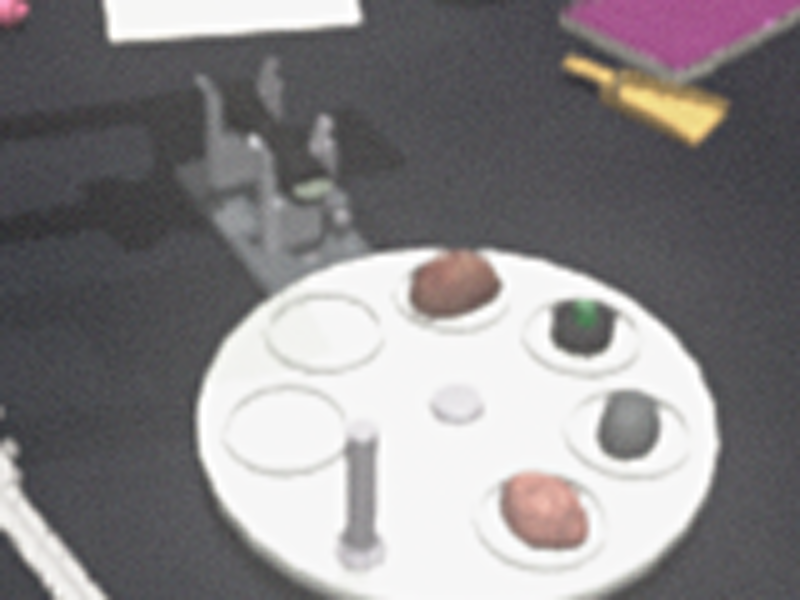

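The torch lies in the clip with its lens (312,188) towards the table and the jaw shut over it. The post top is at crop (362,431) and its foot at (360,553).

Run:
```python
from h import *
C=np.array([.5408,-.1816])
S=lambda x,y:((x+.5)/5+174.5,(y+.5)/5+164.5)
B=lambda x,y:((x+.5)/6.254+211.5,(y+.5)/6.25+159.5)
def pol(q): d=q[:2]-C; return q[:2].round(4),np.hypot(*d).round(4),np.arctan2(d[1],d[0]).round(3)
print('post top',pol(at('side',*S(362,431),.101)));print('foot',pol(at('side',*S(360,555),.03)))
print('knob',at('side',*S(457,403),.030))
for n,p in(('w-empty1',(287,430)),('w-empty2',(325,332)),('jarwell',(583,333)),('greyw',(628,433)),('pinkw',(540,520)),('brownw',(452,292))): print(n,pol(at('side',*S(*p),.033)))
for n,p in(('jarwell',(475,105)),('e2',(397,338)),('e1',(512,412)),('grey',(612,120)),('pink',(687,235)),('brown',(378,197))): print(n,pol(at('top',*B(*p),.033)))
print('jar',pol(at('side',*S(583,352),.028)))
go(.467,-.245,.1,1)
```

```text
post top (array([ 0.4665, -0.2556]), np.float64(0.1049), np.float64(-2.358))
foot (array([ 0.4662, -0.2557]), np.float64(0.1051), np.float64(-2.36))
knob [ 0.5394983  -0.18191956  0.03      ]
w-empty1 (array([ 0.4587, -0.1765]), np.float64(0.0823), np.float64(3.079))
w-empty2 (array([ 0.4962, -0.1176]), np.float64(0.078), np.float64(2.18))
jarwell (array([ 0.6143, -0.1587]), np.float64(0.077), np.float64(0.302))
greyw (array([ 0.6045, -0.2286]), np.float64(0.0791), np.float64(-0.635))
pinkw (array([ 0.545 , -0.2647]), np.float64(0.0832), np.float64(-1.52))
brownw (array([ 0.5655, -0.1092]), np.float64(0.0765), np.float64(1.242))
jarwell (array([ 0.6155, -0.1544]), np.float64(0.0795), np.float64(0.349))
e2 (array([ 0.4987, -0.1136]), np.float64(0.08), np.float64(2.125))
e1 (array([ 0.4615, -0.1704]), np.float64(0.0801), np.float64(3.001))
grey (array([ 0.6076, -0.2236]), np.float64(0.0789), np.float64(-0.562))
pink (array([ 0.5492, -0.2603]), np.float64(0.0791), np.float64(-1.464))
brown (array([ 0.5693, -0.1049]), np.float64(0.0818), np.float64(1.215))
jar (array([ 0.6112, -0.1662]), np.float64(0.0721), np.float64(0.215))
pos [0.511  0.0182 0.1326] rpy [3.14  0.    1.729] shift [-1.265 -0.425  0.163] turn [ 0.003 -0.     1.392] w 0.0514 t 14.63
```

Seven slots at 51.4° fit all the wells, with the post in the seventh at −2.364 rad, i.e. (0.469, −0.252). The jar has to turn 1.40 rad.

Run:
```python
from h import *
p=(.511,.0182,.133,1.729);m=(.490,-.117,.133,1.365);e=(.4694,-.2518,.133,1.0)
go(*m,frm=p);go(*e,frm=m)
```

```text
pos [0.511  0.0182 0.133 ] rpy [3.14  0.    1.729] shift [-0.651 -0.21  -0.   ] turn [ 0.    -0.     0.695] w 0.0514 t 14.63
pos [ 0.49  -0.117  0.133] rpy [3.14  0.    1.729] shift [-0.681  0.037  0.   ] turn [-0.    -0.     0.697] w 0.0514 t 14.63
```

```bash
python3 -m handwheel '[[-0.2,-0.07,0,0,0,0.2],[-0.4,-0.14,0,0,0,0.4],[-0.55,-0.18,0,0,0,0.6],[-0.65,-0.21,0,0,0,0.7],[-0.65,-0.21,0,0,0,0.7]]' -0.5
python3 -m handwheel '[[-0.2,0.01,0,0,0,0.2],[-0.4,0.02,0,0,0,0.4],[-0.6,0.03,0,0,0,0.6],[-0.68,0.04,0,0,0,0.7],[-0.68,0.04,0,0,0,0.7],[-0.68,0.04,0,0,0,0.7]]'
python3 - <<'E'
from h import *
go(.4694,-.2518,.026,1.0)
E
```

```text
time: 15.05
tool_pos: [0.4875, -0.1199, 0.1291]
ee_rot: [-3.136, 0.001, 1.356]
wrist_force: [0.3, -0.1, 0.7]
width: 0.0704
finger_force: 0.0
time: 15.55
tool_pos: [0.4686, -0.2505, 0.1299]
ee_rot: [-3.137, -0.001, 0.996]
wrist_force: [0.2, 0.1, 0.6]
width: 0.0705
finger_force: 0.0
pos [ 0.4686 -0.2505  0.1299] rpy [-3.137e+00 -1.000e-03  9.960e-01] shift [-0.004  0.009  0.52 ] turn [-0.008 -0.002 -0.007] w 0.0705 t 15.55
```

```bash
python3 -m handwheel '[[0,0.01,0.1,0,0,0],[0,0.01,0.25,0,0,0],[0,0.01,0.35,0,0,0],[0,0.01,0.4,0,0,0],[0,0.01,0.45,0,0,0],[0,0.01,0.5,0,0,0],[0,0.01,0.52,0,0,0],[0,0.01,0.52,0,0,0]]'
python3 -m handwheel '[[0,0,0,0,0,0],[0,0,0,0,0,0],[0,0,0,0,0,0],[0,0,0,0,0,0],[0,0,0,0,0,0],[0,0,0,0,0,0],[0,0,0,0,0,0],[0,0,0,0,0,0],[0,0,0,0,0,0],[0,0,0,0,0,0]]' 1
python3 -m handwheel '[[0,0,0,0,0,0],[0,0,0,0,0,0]]'
python3 - <<'E'
from h import *
go(.4694,-.2518,.026,1.0)
E
```

```text
time: 16.22
tool_pos: [0.471, -0.252, 0.0275]
ee_rot: [-3.141, -0.0, 0.997]
wrist_force: [-0.1, -0.1, 0.5]
width: 0.0702
finger_force: 0.0
time: 17.05
tool_pos: [0.4706, -0.2525, 0.028]
ee_rot: [-3.141, 0.001, 0.996]
wrist_force: [-1.2, -0.4, 0.2]
width: 0.0132
finger_force: 30.0
time: 17.22
tool_pos: [0.4707, -0.2526, 0.028]
ee_rot: [-3.141, 0.001, 0.996]
wrist_force: [-2.3, 0.5, 1.0]
width: 0.0135
finger_force: 30.0
pos [ 0.4707 -0.2526  0.028 ] rpy [-3.141e+00  1.000e-03  9.960e-01] shift [-0.    -0.008  0.01 ] turn [-0.001  0.001 -0.008] w 0.0135 t 17.22
```

The post is gripped and lies 99.8 mm from the axis, which fits. Working out the arc in tool axes: it is the same for every call when the tool turns with the table.

Run:
```python
from h import *
C=np.array([.5408,-.1816]);p=np.array([.4705,-.2525]);y=.996
R=Ro.from_euler('xyz',[np.pi,0,y])
for k in range(1,11):
  f=.035*k; d=p-C; q=C+[d[0]*np.cos(f)-d[1]*np.sin(f),d[0]*np.sin(f)+d[1]*np.cos(f)]
  s=R.inv().apply(np.r_[q-p,0])/.2; print(s.round(3),round(-np.degrees(f)/30,3))
```

```text
[-0.003  0.017  0.   ] -0.067
[-0.006  0.034  0.   ] -0.134
[-0.008  0.052  0.   ] -0.201
[-0.009  0.069  0.   ] -0.267
[-0.01   0.087  0.   ] -0.334
[-0.011  0.104  0.   ] -0.401
[-0.01   0.122  0.   ] -0.468
[-0.009  0.139  0.   ] -0.535
[-0.008  0.156  0.   ] -0.602
[-0.005  0.174  0.   ] -0.668
```

```bash
python3 -m handwheel '[[-0.003,0.017,0,0,0,-0.067],[-0.006,0.034,0,0,0,-0.134],[-0.008,0.052,0,0,0,-0.2],[-0.009,0.069,0,0,0,-0.267],[-0.01,0.087,0,0,0,-0.334],[-0.011,0.104,0,0,0,-0.4],[-0.01,0.122,0,0,0,-0.468],[-0.009,0.139,0,0,0,-0.535],[-0.008,0.156,0,0,0,-0.6],[-0.005,0.174,0,0,0,-0.668]]'
python3 - <<'E'
from h import *
o=robot.get_obs(); d=np.array(o['tool_pos'][:2])-[.5408,-.1816]; print(np.hypot(*d),np.arctan2(d[1],d[0]),o['wrist_force'],o['wrist_torque'],o['ee_rot'])
E
```

```text
time: 18.05
tool_pos: [0.4994, -0.2726, 0.028]
ee_rot: [-3.14, 0.0, 1.347]
wrist_force: [-2.0, -0.6, 1.9]
width: 0.0133
finger_force: 30.0
0.09996137860771137 -1.9983067797162535 [-1.95289213 -0.58313291  1.88264862] [-0.07383932  0.30215129  0.07424737] [-3.14046695e+00  4.92567999e-04  1.34728894e+00]
```

Smooth motion with low forces. Continuing round.

```bash
python3 -m handwheel '[[-0.003,0.017,0,0,0,-0.067],[-0.006,0.034,0,0,0,-0.134],[-0.008,0.052,0,0,0,-0.2],[-0.009,0.069,0,0,0,-0.267],[-0.01,0.087,0,0,0,-0.334],[-0.011,0.104,0,0,0,-0.4],[-0.01,0.122,0,0,0,-0.468],[-0.009,0.139,0,0,0,-0.535],[-0.008,0.156,0,0,0,-0.6],[-0.005,0.174,0,0,0,-0.668]]'
python3 -m handwheel '[[-0.003,0.017,0,0,0,-0.067],[-0.006,0.034,0,0,0,-0.134],[-0.008,0.052,0,0,0,-0.2],[-0.009,0.069,0,0,0,-0.267],[-0.01,0.087,0,0,0,-0.334],[-0.011,0.104,0,0,0,-0.4],[-0.01,0.122,0,0,0,-0.468],[-0.009,0.139,0,0,0,-0.535],[-0.008,0.156,0,0,0,-0.6],[-0.005,0.174,0,0,0,-0.668]]'
python3 - <<'E'
from h import *
o=robot.get_obs(); d=np.array(o['tool_pos'][:2])-[.5408,-.1816]; print(np.hypot(*d),np.arctan2(d[1],d[0]))
E
```

```text
time: 18.88
tool_pos: [0.5331, -0.2814, 0.028]
ee_rot: [-3.14, 0.0, 1.697]
wrist_force: [-3.3, -0.3, 1.1]
width: 0.0136
finger_force: 30.0
time: 19.72
tool_pos: [0.5676, -0.278, 0.028]
ee_rot: [-3.14, -0.0, 2.047]
wrist_force: [-2.0, 0.2, 1.3]
width: 0.0135
finger_force: 30.0
0.1000776437197209 -1.2991824454508885
```

```bash
python3 -m handwheel '[[-0.003,0.017,0,0,0,-0.067],[-0.006,0.034,0,0,0,-0.134],[-0.008,0.052,0,0,0,-0.2],[-0.009,0.069,0,0,0,-0.267],[-0.01,0.087,0,0,0,-0.334],[-0.011,0.104,0,0,0,-0.4],[-0.01,0.122,0,0,0,-0.468],[-0.009,0.139,0,0,0,-0.535],[-0.008,0.156,0,0,0,-0.6],[-0.008,0.156,0,0,0,-0.6]]'
python3 -m handwheel '[[0,0,0,0,0,0],[0,0,0,0,0,0],[0,0,0,0,0,0],[0,0,0,0,0,0]]'
python3 - <<'E'
from h import *
o=robot.get_obs(); d=np.array(o['tool_pos'][:2])-[.5408,-.1816]; print(np.hypot(*d),np.arctan2(d[1],d[0]))
a=snap('top','t6');snap('side','s6')
# dark/green jar blob near front of table, other blobs via colour
C=np.array([.5408,-.1816]);ex=np.array([np.cos(-1.414),np.sin(-1.414)]);ey=np.array([-ex[1],ex[0]])
for n,z in(('top','t6'),('side','s6'),('top','t0'),('side','s0')):
  im=cv2.imread(f'pics/{z}.png').astype(int)
  yy,xx=np.mgrid[:384,:512]; 
  g=im[:,:,1]-np.maximum(im[:,:,0],im[:,:,2])
  cen=px(n,np.r_[C,.045]); near=np.hypot(xx-cen[0],yy-cen[1])<(36 if n=='top' else 50)
  for name,m in(('green',(g>25)&near),('dark',(im.max(2)<75)&near)):
    k,l,s,c=cv2.connectedComponentsWithStats(m.astype(np.uint8))
    for i in range(1,k):
      if s[i,4]>=3:
        q=at(n,*c[i],.045 if name=='green' else .04)[:2]-C; print(z,name,s[i,4],c[i].round(1),'stand x,y',(q@ex).round(4),(q@ey).round(4))
E
```

```text
time: 20.55
tool_pos: [0.5964, -0.2646, 0.028]
ee_rot: [-3.141, -0.001, 2.36]
wrist_force: [-2.6, -0.2, 3.0]
width: 0.0134
finger_force: 30.0
time: 20.88
tool_pos: [0.5962, -0.2649, 0.0281]
ee_rot: [-3.141, -0.001, 2.359]
wrist_force: [-3.5, 0.4, 2.1]
width: 0.0133
finger_force: 30.0
0.10000428865404082 -0.9835922967270209
t6 green 11 [271.6 203.5] stand x,y -0.08 0.0013
t6 dark 4 [331.2 189.5] stand x,y 0.1125 0.0144
s6 green 15 [250.  220.4] stand x,y -0.0811 0.0003
s6 dark 29 [307.8 230.3] stand x,y 0.0113 0.1084
t0 green 13 [288.7 175.4] stand x,y -0.0127 0.0792
s0 green 18 [291.7 227. ] stand x,y -0.0122 0.0772
```

Both cameras put the jar at x = −80 to −81 mm and y = 0 to +1 mm from the axis, right on the front mark. The table is at rest and the post is held, so I'm handing in.

```bash
python3 -m handwheel '[[0,0,0,0,0,0],[0,0,0,0,0,0],[0,0,0,0,0,0],[0,0,0,0,0,0]]'; python3 -c "
from bench import robot
print(robot.close_job())"
```

```text
time: 21.32
tool_pos: [0.5965, -0.2647, 0.028]
ee_rot: [-3.142, -0.001, 2.359]
wrist_force: [-4.0, 1.4, 3.2]
width: 0.0136
finger_force: 30.0
the job is handed in; nothing more can be done
None
```

Job handed in at 21 s, with no verdict returned: the torch is in the clip with its lens to the table, the gem jar measured within about 1 mm of the front mark in both cameras, and the gripper is still holding the post with the table at rest.

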